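# Load the full grease cartridge by way of the tilted cradle

## Robot

A 6-joint arm with a two-finger parallel gripper is mounted at the origin on the work surface. World frame = base frame: x ahead of the robot, y to its left, z up, the work surface at z = 0. Lengths are in m, angles in rad, forces in N, time in s.
With the tool pointing down it reaches from about 0.3 to 0.875 m from the base axis. Payload 6.4 kg.
Tool frame: the origin (TCP) lies between the finger pads; the fingertips stand 25 mm ahead of it and the grasp point (between the pads) lies 6 mm ahead of it; z points along the fingers, y is the line along which they close (so a half turn about z gives the same grasp; the last joint's range is limited). The gripper opens to 85 mm and grips with 20 to 120 N. Pads are 22 mm wide; open, the fingers measure 114 mm over their backs; the gripper's body (76 mm by 85 mm) begins 54 mm behind the grasp point. The pads swing forward as they close: fully open they stand 13 mm farther back than shut.
Start: joints at [-1.397, 0.181, 1.607, -0, 1.354, -0.206], TCP at [0.213, -0.534, 0.256] pointing down, gripper open.
Joint ranges: [-2.99, 2.99], [-0.89, 2.07], [0.3, 2.58], [-1.14, 4.28], [0, 2.63], [-3.12, 3.12]. Speed limits (rad/s): [2.57, 2.57, 3.01, 3.14, 3.14, 3.14].

## Interface

Orientations are given as a unit quaternion [w, x, y, z].
In Python, from bench import ctrl gives the robot as it stands.
- The arm moves only by the tool servo_tool, never from a script. Its argument "series" is text: rows parted by semicolons, each of 7 numbers parted by spaces: the gripper command: -1 is fully open, 1 is shut, values between are in proportion, then the shift along the tool's x, y, z in m, then the turn, a rotation vector about the tool's x, y, z in degrees. A call has 1 to 12 rows; each row is the pose to reach, as a shift and turn from the pose commanded when the call began, along the tool's axes at that moment; what a row does not reach only later rows make up. A row lasts 1/12 s, in which the tool goes at most 41.7 mm and 7.16 degrees, less where a joint would pass 70% of its speed; a pose out of reach is approached as far as the arm can. A call with a gripper value outside its range is refused whole. The fingers move at their own pace and stop on an object; the grip force is fixed at half the most. Time passes only in rows, so rows that repeat a pose let the fingers close. It gives the time, the measured TCP pose, the force, the opening and the grip force at its end, in the units of the state.
- ctrl.get_obs(): the state, without advancing time (a new reading comes with each control period).
- ctrl.camera(name): name is "side" or "top" or "wrist"; returns a dict with "img" (420x560x3 uint8, red, green, blue), "z_map" (420x560 float32, m along the optical axis (not along the pixel's ray), 0 where there is no reading), "fovy" (degrees; the focal length in pixels is half the picture's height over the tangent of half this angle, whatever the lens; pixels are square), "cx", "cy" (the principal point, pixels), "extrinsics" (4x4, takes a point from camera to world coordinates); the wrist camera has in their place "T_tool_cam" (4x4, takes a point from camera to tool coordinates, whose origin is the TCP and whose axes are the flange's). Camera axes: x right, y down, z forward; pixel columns grow to the right and rows downward; lengths in m; the calibration is good to about 2 mm. The wrist camera is an equidistant fisheye: a pixel r from the principal point sees the ray r / f radians off the axis. A picture is of the moment at which its call begins: read the wrist's pose just before it.
- ctrl.hand_in(): hands the job in; it is judged then, once.
The state is a dict: "time_s": time; "q": joint angles; "dq": joint speeds; "joint_efforts": joint torques, N m; "eef_pos": TCP position; "eef_rot": TCP orientation; "wrist_force": force on the tool from outside, world axes, zero at the start; "torque": the same for the moment, N m; "opening": opening from 0.0 (shut) to 1.0 (fully open); "grasp_force": force on a finger pad.
Only numpy, scipy, OpenCV 4.12 (cv2) and the standard library are available. Lean on these libraries where they do the work, as an engineer would, in place of code of your own. Each camera call takes 0.05 s, during which the arm holds its last target. There are 200 camera calls.

## Task

One of the two identical-looking sealed grease cartridges on the green rack is full and the other is empty: lift to find out which. Lay the full one in the tilted blue cradle, red cap end uppermost, let go, then take hold of it afresh and stand it upright, red cap up, in the square steel tray, setting it down gently. The empty one must end up lying on the rack, never in the cradle or tray, and the other things on the bench stay where they are.

Things in the scene. Friction and masses are not known exactly. Their poses are not given: they have to be found in the camera images.
- cartridge_1_mid (a point): Centre of a sealed grease cartridge: cylinder 48 mm in diameter, 215 mm long, white with a yellow band, black one end, red cap the other (ends 107.5 mm from the centre). x axis: along it to the red cap, which at the start points roughly away from the robot. Both look the same; the full one weighs 0.33 to 0.47 kg, the empty one 0.05 to 0.09 kg, balanced at the centre.
- cartridge_2_mid (a point): Centre of a sealed grease cartridge: cylinder 48 mm in diameter, 215 mm long, white with a yellow band, black one end, red cap the other (ends 107.5 mm from the centre). x axis: along it to the red cap, which at the start points roughly away from the robot. Both look the same; the full one weighs 0.33 to 0.47 kg, the empty one 0.05 to 0.09 kg, balanced at the centre.
- rest_1 (a point): Fixed green rack (base 170 x 200 x 8 mm), place 1: centre of a cartridge lying there, 55 mm above the bench; x axis along it, level, roughly away from the robot. Two V saddles 60 mm either way along x, 42 mm wide, narrower than the cartridge, so fingers can straddle it anywhere and reach 35 mm below its axis.
- rest_2 (a point): Place 2 of the rack, 120 mm from place 1 to its +y side; otherwise the same.
- cradle_seat (a point): Fixed blue and steel tilted cradle: centre of a cartridge seated in it, 125 mm above the bench. x axis: up along the bed, rising at 45 degrees, roughly away from the robot (low end nearest the robot); z: square out of the bed. V saddles at x = -75 and 30 mm and the rail below are at most 42 mm wide, so fingers can straddle the cartridge; the bed ends at x = 56 mm.
- cradle_stop (a point): Centre of the cradle's stop face at its low end, 107.5 mm down the bed from the seat: the black end of the cartridge rests against it. The stop plate is 36 mm wide, 8 mm thick, and reaches from 2 to 36 mm below the cartridge's axis. Same axes as the seat.
- tray_floor (a point): Centre of the inner floor, 4 mm above the bench, of the fixed square steel tray, 130 x 130 mm outside, rim 4 mm thick and 14 mm above the bench.
- oil_bottle_mid (a point): Bystander: centre of a yellow oil bottle, 60 mm in diameter, 150 mm tall, standing at one side of the work.
- wrench: Bystander: steel wrench 190 mm long lying on the bench, origin under its middle.
- bolt_tin_mid (a point): Bystander: centre of a blue tin, 70 mm in diameter, 70 mm tall.

How it is judged:
On the way:
1. the full cartridge lies in the tilted cradle, red cap end up, and is let go (distance between cartridge_2_mid and cradle_seat below 0.035 m and angle between the x axis of cartridge_2_mid and the x axis of cradle_seat, either way round below 0.12 rad and angle between cartridge_2_mid's own x axis and vertical below 1 rad and contact force between cartridge_2 and the fingers below 0.1 N and linear speed of cartridge_2 below 0.03 m/s), for 0.2 s.
At the end, for the whole second after the job is handed in: The full cartridge stands at rest and let go on the tray floor, red cap up, within 3.4 degrees of upright and 55 mm of the tray's centre (inside the rim); the empty one lies at rest in either place of the rack, within 35 mm of that place's centre and 7 degrees of its line (angle between cartridge_2_mid's own x axis and vertical below 0.06 rad and horizontal distance between cartridge_2_mid and tray_floor below 0.055 m and height (world z) of cartridge_2_mid between 0.1065 and 0.1165 m and linear speed of each of cartridge_2, cartridge_1 below 0.04 m/s and contact force between cartridge_2 and the arm below 0.1 N and contact force between each of cartridge_2, cartridge_1 and the fingers below 0.1 N and ((distance between cartridge_1_mid and rest_1 below 0.035 m and angle between the x axis of cartridge_1_mid and the x axis of rest_1, either way round below 0.12 rad and height (world z) of cartridge_1_mid below 0.061 m) or (distance between cartridge_1_mid and rest_2 below 0.035 m and angle between the x axis of cartridge_1_mid and the x axis of rest_2, either way round below 0.12 rad and height (world z) of cartridge_1_mid below 0.061 m))); the robot touches nothing.
It fails at once if the empty cartridge is set in the cradle or the tray (contact force between cartridge_1 and cradle above 0.5 N or contact force between cartridge_1 and tray above 0.5 N).
It fails at once if the full cartridge is rammed into the tray (over 60 N) (contact force between cartridge_2 and tray above 60 N).
It fails at once if the full cartridge is let fall into the tray (over 0.35 m/s out of the fingers) (horizontal distance between cartridge_2_mid and tray_floor below 0.08 m and contact force between cartridge_2 and the fingers below 0.1 N and linear speed of cartridge_2 above 0.35 m/s).
It fails at once if a bystander is moved by more than 30 mm (distance of any of oil_bottle_mid, wrench, bolt_tin_mid from where it was at the start of the episode above 0.03 m).
It also fails if it takes over 72 s, if anything falls off the work surface, if the arm or the gripper's body presses on something with over 40 N, if the wrist force passes 120 N, or if a joint passes its speed limit or range.

## Working session

There is one attempt and no reset: what is moved stays moved. The work goes in short steps, Python scripts to look and compute and a tool call to move; the robot and the scene stay as the last step left them, time stands still between calls to the robot, and variables do not carry over. Pictures are saved under pics/ and viewed, at most 10 in all, crops included, and the job is handed in when it is done.

Besides the shell and the picture viewer there is one more tool, called after "Call:" as name(argument=value, ...) on one line, values as JSON. servo_tool: Moves the arm, as the interface text tells. Its arguments: {"type":"object","properties":{"series":{"type":"string"}},"required":["series"]}

```bash
ls; mkdir -p pics; cat > h.py <<'E'
import numpy as np, cv2
from bench import ctrl
from scipy.spatial.transform import Rotation as R
def cloud(c):
    f=c["img"].shape[0]/2/np.tan(np.radians(c["fovy"])/2)
    z=c["z_map"]; v,u=np.indices(z.shape)
    P=np.stack([(u-c["cx"])/f*z,(v-c["cy"])/f*z,z],-1)
    E=np.array(c["extrinsics"]); return P@E[:3,:3].T+E[:3,3]
E
python3 - <<'E'
from h import *
o=ctrl.get_obs();print({k:np.round(v,3) for k,v in o.items()})
for n in("top","side"):
    c=ctrl.camera(n);cv2.imwrite(f"pics/{n}0.png",c["img"][...,::-1])
    np.savez(f"{n}0.npz",img=c["img"],P=cloud(c)); print(n,c["fovy"],np.round(c["extrinsics"],3).tolist())
E
```

```text
pics
{'time_s': np.float64(0.0), 'q': array([-1.397,  0.182,  1.608, -0.   ,  1.354, -0.206]), 'dq': array([-0.002, -0.   ,  0.001,  0.002, -0.001,  0.   ]), 'joint_efforts': array([ 0.0000e+00, -4.4486e+01, -3.5134e+01, -0.0000e+00,  9.0000e-03,
        0.0000e+00]), 'eef_pos': array([ 0.213, -0.534,  0.255]), 'eef_rot': array([-0.001,  0.982,  0.189, -0.   ]), 'wrist_force': array([ 0.464, -0.781, -0.679]), 'torque': array([-0.007, -0.039, -0.02 ]), 'grasp_force': np.float64(0.0), 'opening': np.float64(1.0)}
top 43.42551794651959 [[0.004, -0.986, 0.164, 0.437], [-1.0, -0.001, 0.016, -0.015], [-0.015, -0.164, -0.986, 1.429], [0.0, 0.0, 0.0, 1.0]]
side 54.90043471718654 [[-0.995, -0.053, 0.088, 0.553], [-0.101, 0.629, -0.77, 0.824], [-0.014, -0.775, -0.632, 0.743], [0.0, 0.0, 0.0, 1.0]]
```

View pics/top0.png

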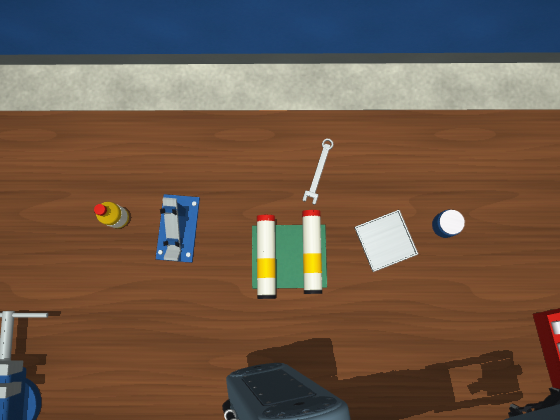

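View pics/side0.png

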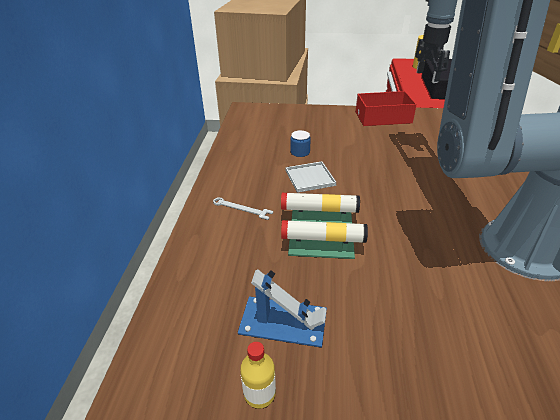

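The top view shows cartridges at (265,256) and (312,252) with their red caps at the far end. The cradle is at (175,228), tray at (386,240), bottle at (110,214), tin at (449,223) and wrench at (318,170). The side view confirms that the cradle's low end faces the robot. Next I'll measure positions.

```bash
python3 - <<'E'
from h import *
d=np.load("top0.npz");img=d["img"];P=d["P"];hsv=cv2.cvtColor(img,cv2.COLOR_RGB2HSV)
def box(a,b,c_,d_):
    m=np.zeros(P.shape[:2],bool);m[b:d_,a:c_]=1;return m
print("bench z",np.median(P[300:310,120:200,2]))
for n,b in(("c left",(250,208,284,304)),("c right",(296,204,330,300))):
    m=box(*b)&(P[...,2]>0.058)&(P[...,2]<.1);q=P[m]
    rect=cv2.minAreaRect(q[:,:2].astype(np.float32)); 
    mean=q.mean(0);w=np.linalg.svd(q[:,:2]-mean[:2],full_matrices=0)[2][0]; w*=np.sign(w[0])
    t=(q[:,:2]-mean[:2])@w; 
    print(n,"rect",np.round(rect,3) if 0 else rect,"mean",mean.round(4),"yaw",np.degrees(np.arctan2(w[1],w[0])).round(2),"len",t.min(),t.max(),"topz",np.percentile(q[:,2],98))
m=(hsv[...,0]>60)&(hsv[...,0]<90)&(hsv[...,1]>90)&box(240,215,335,295);q=P[m];print("rack",cv2.minAreaRect(q[:,:2].astype(np.float32)),np.median(q[:,2]))
m=box(345,200,430,280)&(hsv[...,1]<60);q=P[m];print("tray",cv2.minAreaRect(q[:,:2].astype(np.float32)),np.median(q[:,2]))
m=box(145,185,210,270)&(hsv[...,0]>98)&(hsv[...,0]<125)&(hsv[...,1]>120)&(P[...,2]<.02);q=P[m];print("cradle base",cv2.minAreaRect(q[:,:2].astype(np.float32)),np.median(q[:,2]))
m=box(145,185,210,270)&(P[...,2]>.03);q=P[m]
print("cradle hi n",len(q),"maxz",q[:,2].max(),cv2.minAreaRect(q[:,:2].astype(np.float32)))
mg=m&(hsv[...,1]<60);q=P[mg];print("rail fit")
A=np.c_[q[:,:2],np.ones(len(q))];print(np.linalg.lstsq(A,q[:,2],rcond=None)[0]);
w=np.linalg.svd(q[:,:2]-q[:,:2].mean(0),full_matrices=0)[2][0];w*=np.sign(w[0]);print("rail yaw",np.degrees(np.arctan2(w[1],w[0])),q.mean(0))
# side view
d=np.load("side0.npz");img=d["img"];P=d["P"];hsv=cv2.cvtColor(img,cv2.COLOR_RGB2HSV)
m=box(230,262,335,350)&(P[...,2]>.03)&(P[...,0]>.3);q=P[m];print("side cradle hi",len(q),q.min(0),q.max(0))
for lo in np.arange(.03,.22,.02):
    s=q[(q[:,2]>=lo)&(q[:,2]<lo+.02)]
    if len(s):print(lo.round(2),len(s),np.percentile(s,[5,95],axis=0).round(3).tolist())
for n,b in(("L",(278,215,372,248)),("R",(278,190,364,215))):
    m=box(*b)&(P[...,2]>.058)&(P[...,2]<.1);q=P[m];w=np.linalg.svd(q[:,:2]-q[:,:2].mean(0),full_matrices=0)[2][0];print(n,q.mean(0),q.min(0),q.max(0),np.percentile(q[:,2],98))
m=(P[...,2]>-.01)&box(280,155,340,195)&(hsv[...,1]<60);print("tray side",cv2.minAreaRect(P[m][:,:2].astype(np.float32)))
E
```

```text
bench z 0.0007052125981732438
c left rect ((0.5316917300224304, 0.04441823810338974), (0.21371757984161377, 0.046507060527801514), 0.6475312113761902) mean [0.5301 0.0449 0.0747] yaw 0.65 len -0.10531935650091094 0.10840289856057461 topz 0.08366190044415465
c right rect ((0.5452031493186951, -0.07432842254638672), (0.21495771408081055, 0.0472877211868763), 0.8916259407997131) mean [ 0.5425 -0.0737  0.0747] yaw 1.01 len -0.10487699997573742 0.11007947768995367 topz 0.08378184373591514
rack ((0.5288195013999939, -0.015035659074783325), (0.18424977362155914, 0.19895009696483612), 0.7263221144676208) 0.008934760256509522
tray ((0.5380180478096008, -0.17109285295009613), (0.1302957534790039, 0.364787757396698), 21.23501968383789) 0.005665945018033081
cradle base ((0.6126476526260376, 0.288381963968277), (0.10012316703796387, 0.17927542328834534), 85.23262786865234) 0.008969526164512964
cradle hi n 931 maxz 1.4294849453767446 ((0.5076393485069275, 0.18194131553173065), (0.3939494490623474, 0.14054760336875916), 50.532325744628906)
rail fit
[ 0.38355253 -3.30372272  0.80663915]
rail yaw 0.0
[... 205 characters left out ...]
7 [[0.56, 0.278, 0.051], [0.657, 0.309, 0.068]]
0.07 254 [[0.598, 0.277, 0.071], [0.66, 0.306, 0.089]]
0.09 241 [[0.618, 0.274, 0.091], [0.661, 0.305, 0.109]]
0.11 187 [[0.635, 0.272, 0.111], [0.662, 0.304, 0.13]]
0.13 241 [[0.632, 0.27, 0.131], [0.668, 0.453, 0.15]]
0.15 58 [[0.628, 0.443, 0.15], [0.649, 0.457, 0.152]]
L [0.52806518 0.05760749 0.0720615 ] [0.4217553  0.02962292 0.05800732] [0.63678071 0.07349354 0.08162782] 0.08010818442086985
R [ 0.54132295 -0.0615062   0.07177637] [ 0.43497967 -0.08853995  0.05802383] [ 0.64956741 -0.04437318  0.08191666] 0.07992360481909921
tray side ((0.5307870507240295, 0.20174333453178406), (0.15790291130542755, 1.2358840703964233), 5.264562129974365)
```

```bash
python3 - <<'E'
from h import *
d=np.load("top0.npz");img=d["img"];P=d["P"];hsv=cv2.cvtColor(img,cv2.COLOR_RGB2HSV)
S=np.load("side0.npz")
yaw=np.radians(-4.8);c,s=np.cos(yaw),np.sin(yaw);q2=np.sqrt(.5)
g=np.array([.601,.290,.125]);Rz=np.array([[c,-s,0],[s,c,0],[0,0,1]])
Rc=Rz@np.array([[q2,0,-q2],[0,1,0],[q2,0,q2]])
for n,PP in(("top",P),("side",S["P"])):
    L=(PP.reshape(-1,3)-g)@Rc
    w=PP.reshape(-1,3)
    m=(w[:,0]>.5)&(w[:,0]<.7)&(w[:,1]>.22)&(w[:,1]<.36)&(w[:,2]>.02)&(w[:,2]<.25)
    L=L[m];print(n,len(L))
    for a in np.arange(-125,80,10):
        k=L[(L[:,0]*1e3>=a)&(L[:,0]*1e3<a+10)&(L[:,2]>-.06)]*1e3
        if len(k):
            t=k[k[:,2]>k[:,2].max()-6]
            print(a,len(k),"nmax %.0f"%k[:,2].max(),"y %.0f..%.0f"%(k[:,1].min(),k[:,1].max()), "ytop %.0f..%.0f"%(t[:,1].min(),t[:,1].max()))
# tray
w=P.reshape(-1,3);sat=hsv.reshape(-1,3)[:,1]
m=np.zeros(img.shape[:2],np.uint8);m[205:275,350:422]=(hsv[205:275,350:422,1]<60)
n,l,st,_=cv2.connectedComponentsWithStats(m);k=1+st[1:,4].argmax();print(st[k])
t=P[(l==k)&(abs(P[...,2]-.009)<.02)];print("tray",cv2.minAreaRect(t[:,:2].astype(np.float32)),t.min(0),t.max(0))
for nm,b in(("bottle",(85,195,135,235)),("tin",(430,205,470,242))):
    q=P[b[1]:b[3],b[0]:b[2]].reshape(-1,3);q=q[(q[:,2]>.04)&(q[:,2]<.2)];print(nm,q.min(0),q.max(0))
E
```

```text
top 987
-125 1 nmax -8 y 10..10 ytop 10..10
-115 117 nmax -1 y -18..19 ytop -18..17
-105 79 nmax 2 y -19..18 ytop 2..8
-95 20 nmax -33 y -18..16 ytop -16..16
-85 30 nmax -16 y -19..22 ytop -19..17
-75 85 nmax -15 y -20..20 ytop -20..20
-65 48 nmax -15 y -21..16 ytop -21..-15
-55 42 nmax -31 y -17..16 ytop -17..15
-45 38 nmax -32 y -18..18 ytop -18..14
-35 41 nmax -31 y -17..17 ytop -16..15
-25 45 nmax -31 y -17..16 ytop -16..15
-15 39 nmax -32 y -18..18 ytop -16..15
-5 47 nmax -33 y -18..17 ytop -18..17
5 42 nmax -34 y -17..16 ytop -17..16
15 14 nmax -27 y -17..13 ytop -3..5
25 62 nmax -15 y -21..20 ytop -21..19
35 94 nmax -12 y -21..17 ytop 13..17
45 49 nmax -31 y -18..16 ytop -16..14
55 35 nmax -34 y -17..18 ytop -17..18
side 1781
-125 6 nmax -2 y -3..19 ytop -3..18
-115 243 nmax -0 y -17..20 ytop -17..19
-105 60 nmax -34 y -16..19 ytop -16..18
-95 50 nmax -31 y -15..19 ytop -15..18
-85 80 nmax -16 y -19..21 ytop -19..21
-75 130 nmax -14 y -19..22 ytop -19..22
-65 63 nmax -34 y -16..19 ytop -16..19
-55 60 nmax -34 y -16..19 ytop -16..19
-45 65 nmax -33 y -17..18 ytop -17..18
-35 60 nmax -33 y -17..18 ytop -17..18
-25 65 nmax -34 y -16..18 ytop -16..18
-15 65 nmax -34 y -17..19 ytop -17..19
-5 73 nmax -34 y -17..19 ytop -17..18
5 77 nmax -33 y -16..19 ytop -16..19
15 64 nmax -16 y -16..20 ytop -12..20
25 131 nmax -15 y -19..22 ytop -19..22
35 121 nmax -15 y -19..20 ytop -19..20
45 74 nmax -33 y -17..18 ytop -17..18
55 25 nmax -34 y -17..18 ytop -17..18
[ 355  210   63   62 2390]
tray ((0.5793758034706116, -0.27752649784088135), (0.1302957534790039, 0.1364145129919052), 21.23501968383789) [ 0.49635797 -0.35991157 -0.00505824] [ 0.66049369 -0.19287403  0.02298617]
bottle [0.61043497 0.42231208 0.04043379] [0.66860137 0.48215091 0.15658501]
tin [ 0.58690274 -0.46654124  0.04056778] [ 0.65703379 -0.40028417  0.08027043]
```

Call:
servo_tool(series="-1 0 0 0 0 0 0")

```text
time_s: 0.18
eef_pos: [0.2131, -0.5337, 0.2557]
eef_rot: [-0.001, 0.982, 0.189, 0.0]
wrist_force: [-0.3, -0.1, 0.2]
opening: 1.0
grasp_force: 0.0
```

```bash
cat >> h.py <<'E'
def pose(pos,yaw,pitch):
    """tool pointing down at pitch=0; pitch>0 leans forward (tool z = fwd*sin+down*cos); yaw deg of tool x / fwd"""
    return np.array(pos),R.from_euler('z',yaw,degrees=True)*R.from_euler('y',-pitch,degrees=True)*R.from_quat([1,0,0,0])
def go(pos,yaw=0,pitch=0,grasp=False):
    o=ctrl.get_obs();p=np.array(o["eef_pos"]);w,x,y,z=o["eef_rot"];r=R.from_quat([x,y,z,w])
    P,T=pose(pos,yaw,pitch)
    if grasp:P=P-T.apply([0,0,.006])
    d=r.inv().apply(P-p);v=(r.inv()*T).as_rotvec(degrees=True)
    print("shift mm",(d*1e3).round(1),"turn",v.round(2),"rows",np.ceil(max(np.linalg.norm(d)/.0417,np.linalg.norm(v)/7.16)),"| q",np.round(o["q"],3),"tcp",p.round(4))
E
python3 -c "
from h import *
go([.531,.0445,.15],.65,0)"
```

```text
shift mm [ 509.5 -419.   106.3] turn [-0.07 -0.   21.11] rows 17.0 | q [-1.397  0.181  1.608 -0.     1.354 -0.206] tcp [ 0.2131 -0.5337  0.2557]
```

Call:
servo_tool(series="-1 0.51 -0.419 0.1 0 0 21.1;-1 0.51 -0.419 0.1 0 0 21.1;-1 0.51 -0.419 0.1 0 0 21.1;-1 0.51 -0.419 0.1 0 0 21.1;-1 0.51 -0.419 0.1 0 0 21.1;-1 0.51 -0.419 0.1 0 0 21.1;-1 0.51 -0.419 0.1 0 0 21.1;-1 0.51 -0.419 0.1 0 0 21.1;-1 0.51 -0.419 0.1 0 0 21.1;-1 0.51 -0.419 0.1 0 0 21.1;-1 0.51 -0.419 0.1 0 0 21.1;-1 0.51 -0.419 0.1 0 0 21.1")

```text
time_s: 1.18
eef_pos: [0.4522, -0.099, 0.1813]
eef_rot: [0.0, 1.0, 0.006, 0.0]
wrist_force: [0.6, -1.2, -0.3]
opening: 0.997
grasp_force: 0.0
```

```bash
python3 -c "
from h import *
go([.531,.0445,.15],.65,0)"
```

```text
shift mm [  80.4 -142.6   31.3] turn [ 0.02 -0.03  0.  ] rows 4.0 | q [-0.473  0.012  1.953 -0.     1.176  1.087] tcp [ 0.4522 -0.099   0.1813]
```

Call:
servo_tool(series="-1 0.08 -0.143 0.03 0 0 0;-1 0.08 -0.143 0.03 0 0 0;-1 0.08 -0.143 0.03 0 0 0;-1 0.08 -0.143 0.03 0 0 0;-1 0.08 -0.143 0.065 0 0 0;-1 0.08 -0.143 0.095 0 0 0;-1 0.08 -0.143 0.122 0 0 0;-1 0.08 -0.143 0.122 0 0 0;-1 0.08 -0.143 0.122 0 0 0")

```text
time_s: 1.93
eef_pos: [0.5285, 0.0432, 0.0582]
eef_rot: [-0.0, 1.0, 0.006, -0.002]
wrist_force: [-0.3, 0.1, 0.4]
opening: 1.003
grasp_force: 0.0
```

Call:
servo_tool(series="0.5 0 0 0 0 0 0;0.5 0 0 0 0 0 0;0.5 0 0 0 0 0 0;0.5 0 0 0 0 0 0;0.5 0 0 0 0 0 0;0.5 0 0 0 0 0 0;0.5 0 0 0 0 0 0;0.5 0 0 0 0 0 0")

```text
time_s: 2.6
eef_pos: [0.5316, 0.0451, 0.0625]
eef_rot: [-0.002, 1.0, 0.005, 0.002]
wrist_force: [-2.9, 11.7, 12.2]
opening: 0.543
grasp_force: 60.2
```

Call:
servo_tool(series="0.5 0 0 -0.03 0 0 0;0.5 0 0 -0.06 0 0 0;0.5 0 0 -0.06 0 0 0;0.5 0 0 -0.06 0 0 0;0.5 0 0 -0.06 0 0 0;0.5 0 0 -0.06 0 0 0;0.5 0 0 -0.06 0 0 0")

```text
time_s: 3.18
eef_pos: [0.5287, 0.043, 0.1179]
eef_rot: [-0.0, 1.0, 0.006, -0.001]
wrist_force: [0.7, -1.4, -3.0]
opening: 0.542
grasp_force: 64.4
```

```bash
python3 -c "
from h import *
o=ctrl.get_obs();print(o['wrist_force'],o['torque'],o['opening'],o['grasp_force'])
go([.531,.0445,.15],.65,0)"
```

```text
[ 0.73589955 -1.39303426 -2.97993481] [ 0.04548998  0.01903012 -0.01979472] 0.5419257498836344 64.41254496574402
shift mm [  2.2  -1.5 -32.1] turn [-0.03  0.17 -0.01] rows 1.0 | q [-0.143  0.255  1.825  0.     1.064  1.417] tcp [0.5287 0.043  0.1179]
```

Call:
servo_tool(series="0.5 0 0 -0.04 0 0 0;0.5 0 0 -0.08 0 0 0;0.5 0 0 -0.12 0 0 0;0.5 0 0 -0.12 0 0 0;0.5 0 0 -0.12 0 0 0;0.5 0 0 -0.12 0 0 0;0.5 0 0 -0.12 0 0 0")

```text
time_s: 3.77
eef_pos: [0.5284, 0.0431, 0.2366]
eef_rot: [-0.0, 1.0, 0.006, -0.002]
wrist_force: [-0.1, 0.2, -4.4]
opening: 0.547
grasp_force: 64.5
```

```bash
python3 -c "
from h import *
o=ctrl.get_obs();print(o['wrist_force'],o['torque'])
go([.5305,.296,.25],-4.8,45,True)
D=[((.181,1.608,1.354),.5747,.2557),((.012,1.953,1.176),.4629,.1813),((.255,1.825,1.064),.5304,.1179),(np.array(o['q'])[[1,2,4]],np.hypot(*o['eef_pos'][:2]),o['eef_pos'][2])]
A=[];b=[]
for (a,e,w),r,z in D:
  s=a+e
  A+=[[1,np.sin(a),np.sin(s),np.cos(s),0],[0,np.cos(a),np.cos(s),-np.sin(s),1]];b+=[r,z]
x,res,_,_=np.linalg.lstsq(np.array(A),np.array(b),rcond=None);print(x,res)
"
```

```text
[-0.10925899  0.19518546 -4.3850224 ] [-0.01699611  0.00597405 -0.0649932 ]
shift mm [   0.7 -253.3  -17.4] turn [-2.17 45.25  5.16] rows 7.0 | q [-0.143  0.103  1.736 -0.     1.308  1.417] tcp [0.5284 0.0431 0.2366]
[0.01381472 0.42431376 0.512961   0.07836854 0.02602155] [1.93955739e-06]
```

Weight is 4.4 N, so this is the full cartridge (≈0.45 kg). I'll tilt it and carry it to the cradle.

Call:
servo_tool(series="0.5 0 -0.04 -0.02 -0.3 6 0.7;0.5 0 -0.08 -0.02 -0.6 12 1.4;0.5 0 -0.12 -0.02 -0.9 18 2;0.5 0 -0.16 -0.02 -1.2 24 2.7;0.5 0 -0.2 -0.02 -1.5 30 3.4;0.5 0 -0.24 -0.02 -1.8 36 4.1;0.5 0 -0.253 -0.02 -2 42 4.8;0.5 0 -0.253 -0.02 -2.2 45.2 5.2;0.5 0 -0.253 -0.02 -2.2 45.2 5.2;0.5 0 -0.253 -0.02 -2.2 45.2 5.2;0.5 0 -0.253 -0.02 -2.2 45.2 5.2")

```text
time_s: 4.68
eef_pos: [0.5255, 0.2956, 0.2564]
eef_rot: [0.018, 0.923, -0.038, 0.382]
wrist_force: [0.4, 0.7, -2.9]
opening: 0.54
grasp_force: 64.5
```

```bash
python3 - <<'E'
from h import *
go([.5305,.296,.196],-4.8,45,True)
c=ctrl.camera("side");cv2.imwrite("pics/side1.png",c["img"][...,::-1]);P=cloud(c)
E
```

```text
shift mm [-39.1  -1.   40.2] turn [0.14 0.07 0.15] rows 2.0 | q [ 0.511 -0.009  1.998 -0.77   0.608  2.688] tcp [0.5255 0.2956 0.2564]
```

View pics/side1.png

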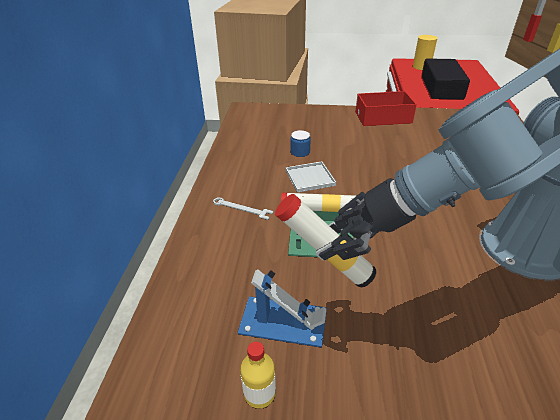

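Side view shows the cartridge held tilted, cap up at (288,207), black end at (365,275), cradle clear below at (285,300). I'll measure its pose in the tool frame.

```bash
cat >> h.py <<'E'
def intool(name="side"):
    o=ctrl.get_obs();w,x,y,z=o["eef_rot"];r=R.from_quat([x,y,z,w]);c=ctrl.camera(name)
    P=cloud(c);L=r.inv().apply(P.reshape(-1,3)-o["eef_pos"]).reshape(P.shape)
    return L,P,cv2.cvtColor(c["img"],cv2.COLOR_RGB2HSV),c["img"]
E
python3 - <<'E'
from h import *
L,P,hsv,img=intool()
m=(abs(L[...,1])<.035)&(abs(L[...,0])<.15)&(abs(L[...,2]-.008)<.03)
q=L[m]*1e3
for a in range(-120,120,10):
    k=q[(q[:,0]>=a)&(q[:,0]<a+10)]
    if len(k):print(a,len(k),k.min(0).round(1),k.max(0).round(1))
E
```

```text
-110 108 [-109.9  -24.6  -17.8] [-100.1   10.    25.3]
-100 117 [-100.   -24.4  -18.2] [-90.1  10.6  26.2]
-90 122 [-90.  -25.5 -17.9] [-80.3   7.3  22.5]
-80 126 [-79.9 -24.8 -17.8] [-70.   11.2  24.7]
-70 123 [-70.  -25.2 -17.6] [-60.    4.7  23.3]
-60 106 [-59.9 -26.1 -17.3] [-50.   -2.5  22.9]
-50 83 [-49.8 -26.7 -14.2] [-40.  -13.8  22.2]
-40 56 [-39.8 -26.3  -6.4] [-30.1 -16.3  24.6]
-30 60 [-29.9 -25.5 -17.1] [-20.2  12.1  22.9]
-20 33 [-19.9 -29.2 -17.9] [-10.3  29.8  21.2]
-10 59 [ -9.9 -34.9 -21.8] [-0.1 25.9 21.6]
0 170 [  0.  -34.9 -21.8] [10.  32.6 24.5]
10 189 [ 10.  -34.4 -21.8] [19.9 34.4 21.7]
20 144 [ 20.  -26.3 -17.7] [30.  12.1 23.8]
30 142 [ 30.1 -25.4 -17.4] [39.8  7.4 23.2]
40 149 [ 40.1 -25.8 -16.9] [49.8  9.  26.9]
50 146 [ 50.  -25.8 -17.4] [59.8 11.6 23.1]
60 151 [ 60.1 -26.4 -17.4] [70.   7.5 26.1]
70 150 [ 70.  -26.5 -16.8] [79.9  8.4 23.5]
80 156 [ 80.  -26.1 -16.8] [90.  12.3 25. ]
90 160 [ 90.  -25.4 -17.5] [99.9 11.8 26. ]
100 291 [100.3 -25.8 -16.9] [106.8  21.9  29.5]
```

```bash
cat >> h.py <<'E'
SEAT=np.array([.601,.2905,.125]);_y=np.radians(-4.8);F=np.array([np.cos(_y),np.sin(_y),0]);Z=np.array([0,0,1.])
U=(F+Z)/2**.5;N=(Z-F)/2**.5
E
python3 -c "
from h import *
go(SEAT+.0045*U+.0565*N,-4.8,45)
go(SEAT+.0045*U+.0075*N,-4.8,45)"
```

```text
shift mm [-37.7  -1.6  90.2] turn [ 0.13 -0.11 -0.01] rows 3.0 | q [ 0.509 -0.01   1.996 -0.771  0.608  2.688] tcp [0.5271 0.2953 0.2585]
shift mm [-37.8  -1.7 139.2] turn [ 0.13 -0.11 -0.01] rows 4.0 | q [ 0.509 -0.01   1.996 -0.771  0.608  2.688] tcp [0.5271 0.2953 0.2585]
```

Call:
servo_tool(series="0.5 -0.038 -0.0015 0.01 0 0 0;0.5 -0.038 -0.0015 0.045 0 0 0;0.5 -0.038 -0.0015 0.08 0 0 0;0.5 -0.038 -0.0015 0.1 0 0 0;0.5 -0.038 -0.0015 0.112 0 0 0;0.5 -0.038 -0.0015 0.124 0 0 0;0.5 -0.038 -0.0015 0.132 0 0 0;0.5 -0.038 -0.0015 0.132 0 0 0;0.5 -0.038 -0.0015 0.132 0 0 0")

```text
time_s: 5.53
eef_pos: [0.5944, 0.291, 0.1394]
eef_rot: [0.017, 0.922, -0.04, 0.384]
wrist_force: [-1.0, -0.6, -4.0]
opening: 0.543
grasp_force: 64.3
```

```bash
python3 -c "
from h import *
print(ctrl.get_obs()['wrist_force'])
go(SEAT+.0045*U+.0075*N,-4.8,45)"
```

```text
[-1.01389219 -0.6027305  -4.00788966]
shift mm [-1.  -0.1  7.4] turn [ 0.11 -0.22 -0.06] rows 1.0 | q [ 0.434  0.3    1.938 -1.117  0.404  3.037] tcp [0.5944 0.291  0.1394]
```

Call:
servo_tool(series="0.5 -0.001 0 0.002 0 -2 0;0.5 -0.001 0 0.004 0 -2 0;0.5 -0.001 0 0.006 0 -2 0;0.5 -0.001 0 0.006 0 -2 0;0.5 -0.001 0 0.006 0 -2 0")

```text
time_s: 5.95
eef_pos: [0.5972, 0.2914, 0.1347]
eef_rot: [0.016, 0.929, -0.039, 0.368]
wrist_force: [-0.1, 0.3, -4.5]
opening: 0.541
grasp_force: 64.4
```

```bash
python3 -c "
from h import *
print(ctrl.get_obs()['wrist_force'])
go(SEAT+.0045*U+.0075*N,-4.8,45)"
```

```text
[-0.09093564  0.26998717 -4.54450039]
shift mm [0.4 0.6 2. ] turn [0.05 1.73 0.01] rows 1.0 | q [ 0.425  0.309  1.919 -1.009  0.406  2.926] tcp [0.5972 0.2914 0.1347]
```

Call:
servo_tool(series="0.5 0 0 0.0015 0 0 0;0.5 0 0 0.003 0 0 0;0.5 0 0 0.003 0 0 0;0.5 0 0 0.003 0 0 0")

```text
time_s: 6.28
eef_pos: [0.5982, 0.2911, 0.1328]
eef_rot: [0.016, 0.929, -0.039, 0.368]
wrist_force: [-17.4, -4.6, 9.5]
opening: 0.546
grasp_force: 67.0
```

Call:
servo_tool(series="0.5 0 0 0.001 0 0 0;0.5 0 0 0.002 0 0 0;0.5 0 0 0.002 0 0 0;0.5 0 0 0.002 0 0 0")

```text
time_s: 6.62
eef_pos: [0.5985, 0.2912, 0.1326]
eef_rot: [0.017, 0.929, -0.039, 0.369]
wrist_force: [-38.3, -8.3, 28.8]
opening: 0.542
grasp_force: 69.9
```

Call:
servo_tool(series="0.5 0 0 -0.003 0 0 0;0.5 0 0 -0.003 0 0 0;-1 0 0 -0.003 0 0 0;-1 0 0 -0.003 0 0 0;-1 0 0 -0.003 0 0 0;-1 0 0 -0.003 0 0 0;-1 0 0 -0.003 0 0 0;-1 0 0 -0.003 0 0 0;-1 0 0 -0.003 0 0 0;-1 0 0 -0.003 0 0 0")

```text
time_s: 7.45
eef_pos: [0.5988, 0.2913, 0.133]
eef_rot: [0.016, 0.929, -0.039, 0.368]
wrist_force: [-0.3, -0.1, 0.0]
opening: 1.001
grasp_force: 0.0
```

Call:
servo_tool(series="-1 0 0 -0.03 0 0 0;-1 0 0 -0.06 0 0 0;-1 0 0 -0.1 0 0 0;-1 0 0 -0.1 0 0 0;-1 0 0 -0.1 0 0 0")

```text
time_s: 7.87
eef_pos: [0.5306, 0.2982, 0.2085]
eef_rot: [0.014, 0.928, -0.039, 0.37]
wrist_force: [-0.1, 0.5, 0.5]
opening: 1.001
grasp_force: 0.0
```

```bash
python3 - <<'E'
from h import *
go(SEAT,-4.8,0)
c=ctrl.camera("side");cv2.imwrite("pics/side2.png",c["img"][...,::-1]);P=cloud(c)
def prof(P):
    L=np.stack([(P-SEAT)@U,(P-SEAT)@np.array([-F[1],F[0],0]),(P-SEAT)@N],-1)
    q=L[(abs(L[...,1])<.03)&(abs(L[...,0])<.13)&(L[...,2]>-.008)&(L[...,2]<.04)]*1e3
    print("u",q[:,0].min(),q[:,0].max())
    for a in range(-120,120,20):
        k=q[(q[:,0]>=a)&(q[:,0]<a+20)]
        if len(k):print(a,len(k),k.min(0).round(1),k.max(0).round(1))
prof(P);prof(cloud(ctrl.camera("top")))
E
```

```text
shift mm [ -6.    2.  109.4] turn [ -0.13 -43.45   0.  ] rows 7.0 | q [ 0.501  0.079  2.008 -0.827  0.539  2.77 ] tcp [0.5306 0.2982 0.2085]
u -115.50137109489583 108.83318222167534
-120 64 [-115.5  -13.9   -7.9] [-100.1   25.    26.4]
-100 193 [-100.   -12.1   -7. ] [-80.   26.3  26.7]
-80 192 [-79.9 -12.1  -7.9] [-60.1  25.6  25.8]
-60 194 [-60.  -12.6  -7.2] [-40.   25.6  25.6]
-40 202 [-40.  -14.4  -7.3] [-20.1  25.7  25.8]
-20 213 [-20.  -14.   -7.6] [-0.1 25.7 26.8]
0 212 [  0.  -12.8  -7.9] [19.8 25.1 26.1]
20 220 [ 20.1 -13.   -7.9] [39.9 25.  25.9]
40 221 [ 40.1 -13.3  -7.3] [59.9 24.3 25.3]
60 226 [ 60.1 -14.2  -7.5] [80.  24.7 24.9]
80 231 [ 80.  -14.   -7.5] [99.9 23.8 25.3]
100 212 [100.1 -26.   -7.4] [108.8  24.8  25.1]
u -103.10893432036177 112.87343860905561
-120 2 [-103.1  -22.3    0.5] [-102.    -4.5   25.1]
-100 35 [-99.2 -22.6   0.9] [-80.1  22.3  28.2]
-80 74 [-79.5 -23.3   1.2] [-60.2  22.4  30.1]
-60 104 [-59.8 -24.3  -1.1] [-40.1  20.4  28. ]
-40 122 [-40.  -24.1  -7.5] [-20.   22.5  29.4]
-20 120 [-19.9 -24.4   1.3] [-0.2 22.5 27. ]
0 123 [  0.  -24.   -6.2] [19.9 21.3 27.9]
20 122 [ 20.3 -24.4  -0.6] [39.8 21.5 26.5]
40 138 [ 40.1 -24.5  -5.7] [59.8 20.1 27.4]
60 128 [ 60.  -25.   -4.4] [79.9 22.5 27.5]
80 142 [ 80.  -25.4  -6. ] [99.9 21.7 26.6]
100 191 [100.  -26.2  -7.9] [112.9  21.   25.3]
```

View pics/side2.png

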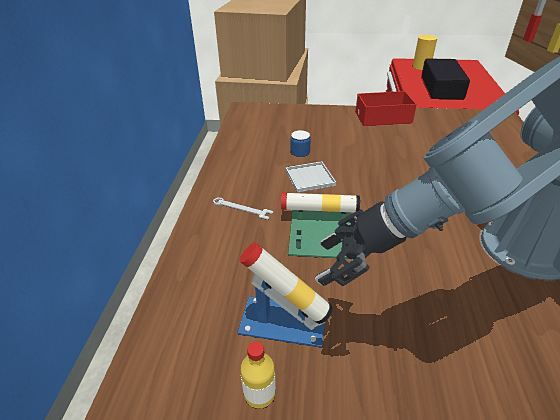

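Seated: cap at (250,255), black end at the stop near (322,318), profile within ~2 mm of the seat. Before regrasping, I'll fit the arm kinematics to the logged poses, to pick a grasp lean that stays within the joint ranges at the tray.

```bash
cat > kin.py <<'E'
from h import *
from scipy.optimize import least_squares
D=[((-1.397,.181,1.608,0,1.354,-.206),(.2131,-.5337,.2557)),((-.473,.012,1.953,0,1.176,1.087),(.4522,-.099,.1813)),((-.143,.255,1.825,0,1.064,1.417),(.5287,.043,.1179)),((-.143,.103,1.736,0,1.308,1.417),(.5284,.0431,.2366)),((.509,-.01,1.996,-.771,.608,2.688),(.5271,.2953,.2585)),((.434,.3,1.938,-1.117,.404,3.037),(.5944,.291,.1394)),((.425,.309,1.919,-1.009,.406,2.926),(.5972,.2914,.1347)),((.501,.079,2.008,-.827,.539,2.77),(.5306,.2982,.2085))]
def rot(ax,t):return R.from_euler(ax,t)
def fk(k,q):
    h,L1,B,C,e,Lt=k
    r=rot('z',q[0])*rot('y',q[1]);p=np.array([0,0,h])+r.apply([0,0,L1]);r=r*rot('y',q[2]);p=p+r.apply([C,0,B])
    r=r*rot('z',q[3])*rot('y',q[4]);p=p+r.apply([e,0,Lt]);return p,r*rot('z',q[5]-np.pi/2)*R.from_euler('z',180,degrees=True)
s=least_squares(lambda k:np.concatenate([fk(k,q)[0]-p for q,p in D])*1e3,[.25,.42,.5,.08,.0,.2]);K=s.x
lo=np.array([-2.99,-.89,.3,-1.14,0,-3.12]);hi=np.array([2.99,2.07,2.58,4.28,2.63,3.12])
def ik(P,T,q0):
    f=lambda q:np.concatenate([(fk(K,q)[0]-P)*10,(fk(K,q)[1].inv()*T).as_rotvec()*2])
    return least_squares(f,np.clip(q0,lo+.01,hi-.01),bounds=(lo,hi))
E
python3 - <<'E'
from kin import *
print(K.round(3),"rms mm",np.sqrt((s.fun**2).mean()))
o=ctrl.get_obs();w,x,y,z=o["eef_rot"];print("rot err",(fk(K,o["q"])[1].inv()*R.from_quat([x,y,z,w])).as_rotvec(degrees=True).round(1))
for pit in(30,45,60):
  for yaw in(-60,-25.6,-5,30,60):
    P,T=pose([.579,-.2775,.1115+.06],yaw,pit);P=P-T.apply([0,0,.006])
    b=min((ik(P,T,q0) for q0 in([-.4,.2,1.9,0,.6,1.6],[-.4,.2,1.9,1,.6,.5],[-.4,.2,1.9,-1,.6,2.5],[-.4,.2,1.9,3,.6,-1])),key=lambda r:r.cost)
    print(pit,yaw,"%.1e"%b.cost,b.x.round(2))
for pit in(-15,0,15):
    P,T=pose(SEAT+.06*U,-4.8,pit);b=ik(P,T,[.45,.2,1.9,0,.6,2.1]);print("cradle",pit,"%.1e"%b.cost,b.x.round(2))
E
```

```text
[ 0.105  0.343  0.356 -0.101 -0.113  0.228] rms mm 50.939193554507156
rot err [ 0. -0.  0.]
30 -60 8.8e-31 [-0.4   0.26  1.84 -0.5   0.67  2.55]
30 -25.6 3.7e-30 [-0.45  0.23  1.95  0.    0.44  1.57]
30 -5 2.9e-31 [-0.46  0.24  1.91  0.37  0.53  0.93]
30 30 1.3e-29 [-0.55  0.33  1.69  0.58  0.93  0.19]
30 60 1.1e-29 [-0.61  0.49  1.41  0.54  1.33 -0.24]
45 -60 1.9e-31 [-0.43  0.23  1.93 -1.    0.51  2.97]
45 -25.6 3.4e-05 [-0.45  0.22  2.14  0.    0.    1.57]
45 -5 1.4e-30 [-0.38  0.22  2.    0.94  0.26  0.43]
45 30 3.8e-29 [-0.59  0.31  1.77  0.94  0.9  -0.1 ]
45 60 4.6e-29 [-0.68  0.53  1.41  0.78  1.42 -0.37]
60 -60 7.1e-02 [-0.41  0.23  1.92 -1.14  0.55  3.1 ]
60 -25.6 1.5e-02 [-0.45  0.33  1.68  3.14  0.   -1.57]
60 -5 1.5e-29 [-0.37  0.24  1.92  1.78  0.25 -0.36]
60 30 9.0e-31 [-0.65  0.32  1.82  1.28  0.98 -0.37]
60 60 3.1e-30 [-0.75  0.58  1.42  1.    1.54 -0.49]
cradle -15 1.5e-04 [0.37 1.11 0.3  0.12 1.96 2.06]
cradle 0 2.4e-22 [0.42 0.7  1.07 0.   1.37 2.07]
cradle 15 2.7e-30 [ 0.45  0.53  1.41 -0.16  0.97  2.18]
```

```bash
python3 - <<'E'
s=open('kin.py').read()
s=s.replace("h,L1,B,C,e,Lt=k","h,L1,B,C,e,Lt,d1,d2=k").replace("r.apply([C,0,B])","r.apply([C,d1,B])").replace("r.apply([e,0,Lt])","r.apply([e,d2,Lt])").replace(".0,.2])",".0,.2,.1,0])")
open('kin.py','w').write(s)
E
cat > t.py <<'E'
from kin import *
print(K.round(3),"rms mm",np.sqrt((s.fun**2).mean()))
for pit in(30,40,45,60):
  for yaw in(-60,-40,-25.6,-5,30,60):
    P,T=pose([.579,-.2775,.1115+.06],yaw,pit);P=P-T.apply([0,0,.006])
    b=min((ik(P,T,q0) for q0 in([-.6,.2,1.9,0,.6,1.6],[-.6,.2,1.9,1,.6,.5],[-.6,.2,1.9,-1,.6,2.5],[-.6,.2,1.9,3,.6,-1])),key=lambda r:r.cost)
    if b.cost<1e-6:print(pit,yaw,b.x.round(2))
for pit in(-20,-10,0,10):
    P,T=pose(SEAT+.06*U,-4.8,pit);P=P-T.apply([0,0,.006]);b=ik(P,T,[.3,.2,1.9,0,.6,2.1]);print("cradle",pit,"%.1e"%b.cost,b.x.round(2))
E
python3 t.py
```

```text
[ 0.314  0.438  0.515  0.086  0.001  0.293  0.118 -0.   ] rms mm 0.13611225719764308
30 -60 [-0.51  0.21  1.83 -0.42  0.68  2.38]
30 -40 [-0.61  0.16  1.9  -0.08  0.57  1.71]
30 -25.6 [-0.69  0.14  1.91  0.22  0.59  1.18]
30 -5 [-0.79  0.17  1.88  0.5   0.74  0.56]
30 30 [-0.87  0.31  1.71  0.59  1.1  -0.09]
30 60 [-0.86  0.46  1.5   0.5   1.39 -0.48]
40 -60 [-0.47  0.2   1.92 -0.76  0.54  2.72]
40 -40 [-0.6   0.12  2.01 -0.2   0.32  1.83]
40 -25.6 [-0.71  0.1   2.03  0.49  0.37  0.9 ]
40 -5 [-0.85  0.14  1.99  0.83  0.64  0.22]
40 30 [-0.95  0.32  1.76  0.79  1.13 -0.28]
40 60 [-0.92  0.51  1.49  0.64  1.48 -0.58]
45 -60 [-0.44  0.2   1.96 -1.    0.5   2.96]
45 -40 [-0.6   0.12  2.06 -0.38  0.19  2.02]
45 -25.6 [-0.73  0.1   2.09  0.8   0.27  0.59]
45 -5 [-0.88  0.14  2.04  1.04  0.63  0.01]
45 30 [-0.99  0.34  1.79  0.88  1.15 -0.37]
45 60 [-0.95  0.54  1.49  0.7   1.52 -0.62]
60 -40 [-0.59  0.17  2.19  3.5   0.28 -1.86]
60 -25.6 [-0.76  0.14  2.22  2.28  0.36 -0.91]
60 -5 [-0.97  0.2   2.15  1.62  0.73 -0.6 ]
60 30 [-1.08  0.43  1.83  1.13  1.27 -0.62]
60 60 [-1.02  0.66  1.46  0.87  1.66 -0.71]
cradle -20 1.8e-19 [0.21 0.75 1.02 0.1  1.71 1.86]
cradle -10 4.0e-27 [0.23 0.64 1.17 0.05 1.5  1.87]
cradle 0 3.1e-30 [0.25 0.53 1.31 0.   1.29 1.91]
cradle 10 2.2e-19 [ 0.28  0.45  1.45 -0.07  1.08  1.96]
```

Kinematics fit is exact (0.14 mm). Plan: regrasp 55 mm above centre with pitch 10°, then tray pitch 55°, yaw 15°.

```bash
python3 - <<'E'
from kin import *
P,T=pose(SEAT+.055*U,-4.8,10);tz=T.apply([0,0,1]);print("tz",tz.round(3))
go(P-.09*tz,-4.8,10,True);go(P,-4.8,10,True)
q=ik(P-.006*tz,T,[.3,.45,1.45,0,1.1,2]);print(q.cost,q.x.round(2))
for zz in(.1115,.17,.25):
  C=np.array([.579,-.2775,zz])
  P,T=pose(C+[0,0,.055],15,55);tz=T.apply([0,0,1]);q=ik(P-.006*tz,T,[-.95,.3,1.9,1.2,1.,-.4]);print("tray",zz,q.cost,q.x.round(2))
E
```

```text
tz [ 0.173 -0.015 -0.985]
shift mm [103.8   0.6  25.3] turn [ 5.000e-02 -3.324e+01 -2.000e-02] rows 5.0 | q [ 0.499  0.083  2.009 -0.827  0.539  2.77 ] tcp [0.5306 0.2971 0.2057]
shift mm [ 54.5   0.6 100.5] turn [ 5.000e-02 -3.324e+01 -2.000e-02] rows 5.0 | q [ 0.499  0.083  2.009 -0.827  0.539  2.77 ] tcp [0.5306 0.2971 0.2057]
1.5819568242590482e-26 [ 0.28  0.44  1.46 -0.07  1.07  1.96]
tray 0.1115 3.6729618162435963e-26 [-1.03  0.29  1.97  1.21  1.   -0.5 ]
tray 0.17 4.4413890818658854e-23 [-1.03  0.18  1.95  1.14  1.05 -0.36]
tray 0.25 4.25212037206788e-28 [-1.03  0.06  1.9   1.06  1.13 -0.18]
```

Call:
servo_tool(series="-1 0.025 0 -0.03 0 -5 0;-1 0.055 0 -0.04 0 -11 0;-1 0.085 0 -0.02 0 -18 0;-1 0.104 0.0005 0.01 0 -25 0;-1 0.104 0.0005 0.025 0 -32 0;-1 0.104 0.0005 0.025 0 -33.2 0;-1 0.104 0.0005 0.025 0 -33.2 0;-1 0.104 0.0005 0.025 0 -33.2 0")

```text
time_s: 8.63
eef_pos: [0.6242, 0.2873, 0.256]
eef_rot: [0.005, 0.995, -0.043, 0.087]
wrist_force: [-0.3, -0.2, -0.9]
opening: 1.004
grasp_force: 0.0
```

```bash
python3 -c "
from h import *
go(SEAT+.055*U,-4.8,10,True)"
```

```text
shift mm [-0.7 -1.6 87.4] turn [ 0.17  0.04 -0.19] rows 3.0 | q [ 0.287  0.335  1.427 -0.07   1.219  1.964] tcp [0.6242 0.2873 0.256 ]
```

Call:
servo_tool(series="-1 -0.001 -0.001 0.035 0 0 0;-1 -0.001 -0.001 0.065 0 0 0;-1 -0.001 -0.001 0.087 0 0 0;-1 -0.001 -0.001 0.087 0 0 0;-1 -0.001 -0.001 0.087 0 0 0;0.5 -0.001 -0.001 0.087 0 0 0;0.5 -0.001 -0.001 0.087 0 0 0;0.5 -0.001 -0.001 0.087 0 0 0;0.5 -0.001 -0.001 0.087 0 0 0;0.5 -0.001 -0.001 0.087 0 0 0;0.5 -0.001 -0.001 0.087 0 0 0;0.5 -0.001 -0.001 0.087 0 0 0")

```text
time_s: 9.63
eef_pos: [0.6385, 0.2871, 0.1764]
eef_rot: [0.005, 0.995, -0.042, 0.089]
wrist_force: [-4.1, -8.2, 8.0]
opening: 0.542
grasp_force: 61.5
```

Call:
servo_tool(series="0.5 -0.006 0 -0.008 0 0 0;0.5 -0.014 0 -0.02 0 0 0;0.5 -0.023 0 -0.033 0 0 0;0.5 -0.02 0 -0.06 0 0 0;0.5 -0.014 0 -0.09 0 0 0;0.5 -0.008 0 -0.12 0 0 0;0.5 -0.006 0 -0.131 0 0 0;0.5 -0.006 0 -0.131 0 0 0")

```text
time_s: 10.3
eef_pos: [0.6103, 0.2917, 0.3062]
eef_rot: [0.003, 0.995, -0.042, 0.091]
wrist_force: [-0.4, 1.0, -3.0]
opening: 0.541
grasp_force: 62.6
```

```bash
cat > m.py <<'E'
from h import *
import sys
o=ctrl.get_obs();w,x,y,z=o["eef_rot"];r=R.from_quat([x,y,z,w]);print(np.round(o["wrist_force"],1))
c=ctrl.camera("side");P=cloud(c);ax=r.apply(R.from_euler('y',float(sys.argv[1]),degrees=True).apply([1,0,0]));  # expected axis in world
lat=r.apply([0,1,0]);nn=np.cross(ax,lat);Q=P-(o["eef_pos"]+r.apply([0,0,.006]))
L=np.stack([Q@ax,Q@lat,Q@nn],-1)
m=(L[...,0]>-.2)&(L[...,0]<.08)&(abs(L[...,1])<.04)&(abs(L[...,2])<.06);q=L[m]*1e3
print("expected axis",ax.round(3))
for a in range(-200,80,20):
    k=q[(q[:,0]>=a)&(q[:,0]<a+20)]
    if len(k):print(a,len(k),k.min(0).round(1),k.max(0).round(1))
E
python3 m.py -35; python3 -c "
from h import *
C=np.array([.579,-.2775,.24])
go(C+[0,0,.055],15,55,True)"
```

```text
[-0.4  1.  -3. ]
expected axis [ 0.907 -0.076 -0.415]
-80 21 [-65.2 -21.6 -59.7] [-60.1   8.  -52.2]
-60 102 [-59.9 -37.1 -59.6] [-40.2  10.1  58.9]
-40 423 [-40.  -35.5 -59.9] [-20.1  26.6  59.9]
-20 534 [-20.  -39.3 -54.9] [-0.  26.7 59.6]
0 445 [  0.  -38.6 -51.4] [20.  20.9 58.6]
20 146 [ 20.  -25.2 -44.7] [39.4 21.4  7.7]
40 2 [ 40.   -3.2 -38.1] [ 40.2   2.8 -37.8]
shift mm [ 12.5 571.    6.1] turn [ 10.93  44.32 -17.17] rows 14.0 | q [ 0.3    0.273  1.412 -0.068  1.291  1.968] tcp [0.6091 0.2913 0.3026]
```

```bash
python3 m.py 35
```

```text
[-0.2 -0.2 -3.9]
expected axis [ 0.702 -0.06   0.71 ]
-180 68 [-167.6  -25.   -13.7] [-160.1    7.6   27.2]
-160 244 [-159.9  -26.1  -13.6] [-140.     9.7   28.9]
-140 243 [-140.   -24.9  -15.2] [-120.1   14.1   27.6]
-120 251 [-119.9  -25.7  -16.1] [-100.1   13.9   27.6]
-100 259 [-100.   -26.4  -16.6] [-80.   13.7  26.2]
-80 277 [-80.  -25.9 -17.5] [-60.1  10.2  26. ]
-60 278 [-59.9 -25.1 -17.6] [-40.   15.   24.3]
-40 275 [-40.  -25.4 -18.2] [-20.1   7.7  24.5]
-20 209 [-19.9 -38.2 -19.2] [-0.1  8.7 17. ]
0 164 [  0.2 -39.  -58.5] [19.8 28.2 23.4]
20 242 [ 20.2 -30.6 -60. ] [40.  12.1 23.2]
40 385 [ 40.1 -36.3 -59.8] [59.5 23.7 25.8]
60 8 [ 60.4 -22.1 -59.6] [ 63.6 -18.6 -55.1]
```

Call:
servo_tool(series="0.5 0 0.015 0 0.6 2.5 -1;0.5 0.001 0.04 0 1.3 5.5 -2;0.5 0.002 0.07 0.001 2.2 9 -3.5;0.5 0.003 0.1 0.001 3.1 12.5 -4.9;0.5 0.004 0.13 0.001 4 16 -6.2;0.5 0.005 0.16 0.002 4.9 19.8 -7.7;0.5 0.006 0.19 0.002 5.8 23.5 -9.1;0.5 0.007 0.22 0.003 6.7 27 -10.5;0.5 0.008 0.25 0.003 7.6 30.8 -12;0.5 0.009 0.28 0.003 8.5 34.5 -13.4;0.5 0.01 0.305 0.004 9.4 38 -14.7;0.5 0.01 0.32 0.004 10.2 41 -16")

```text
time_s: 11.4
eef_pos: [0.5909, -0.0126, 0.2936]
eef_rot: [-0.058, 0.907, 0.097, 0.406]
wrist_force: [0.1, -0.1, -3.7]
opening: 0.54
grasp_force: 62.8
```

```bash
python3 -c "
from h import *
C=np.array([.579,-.2775,.24])
go(C+[0,0,.055],15,55,True)"
```

```text
shift mm [-41.8 255.6 -64.1] turn [ 0.74  6.58 -2.45] rows 7.0 | q [-0.486 -0.209  2.122  0.851  0.729  0.36 ] tcp [ 0.5909 -0.0126  0.2936]
```

Call:
servo_tool(series="0.5 -0.003 0.015 -0.004 0 0.7 -0.2;0.5 -0.006 0.04 -0.01 0.1 1.4 -0.5;0.5 -0.011 0.07 -0.017 0.2 2.2 -0.8;0.5 -0.016 0.1 -0.025 0.3 3 -1.1;0.5 -0.021 0.13 -0.032 0.4 3.8 -1.4;0.5 -0.026 0.16 -0.04 0.5 4.5 -1.7;0.5 -0.031 0.19 -0.047 0.6 5.3 -2;0.5 -0.036 0.22 -0.055 0.7 6 -2.3;0.5 -0.04 0.245 -0.062 0.7 6.6 -2.5;0.5 -0.042 0.256 -0.064 0.7 6.6 -2.5;0.5 -0.042 0.256 -0.064 0.7 6.6 -2.5;0.5 -0.042 0.256 -0.064 0.7 6.6 -2.5")

```text
time_s: 12.4
eef_pos: [0.5753, -0.2776, 0.2992]
eef_rot: [-0.061, 0.88, 0.115, 0.457]
wrist_force: [-0.5, 0.9, -3.1]
opening: 0.543
grasp_force: 63.0
```

```bash
python3 m.py 35; python3 -c "
from h import *
go(np.array([.579,-.2775,.295]),15,55,True)
for n in('side','top'):
  c=ctrl.camera(n);cv2.imwrite(f'pics/{n}3.png',c['img'][...,::-1])
np.save('P3.npy',cloud(c))"
```

```text
[-0.5  0.9 -3.1]
expected axis [ 0.001 -0.002  1.   ]
-180 24 [-167.2  -27.1   -9.8] [-160.1   -5.7   32.4]
-160 93 [-159.4  -28.7  -13.1] [-140.1   -2.2   32.9]
-140 96 [-139.9  -28.   -12.1] [-120.4    3.8   32.7]
-120 100 [-119.9  -28.6  -14.7] [-100.     3.3   32.2]
-100 97 [-99.9 -28.  -13. ] [-80.   -2.8  31.7]
-80 111 [-80.  -27.3 -15.3] [-60.3   0.7  31.4]
-60 107 [-60.  -27.2 -14.5] [-40.2   5.   30.1]
-40 112 [-39.8 -26.9 -16.2] [-20.1  -0.8  29.3]
-20 101 [-19.5 -39.7 -15.8] [-0.   2.8 28.5]
0 184 [  0.3 -39.8 -51.9] [19.9 38.1 28.5]
20 207 [ 20.2 -38.8 -53.4] [40.  34.4 27.4]
40 277 [ 40.2 -38.3 -59.8] [59.9 26.6 27.5]
60 17 [ 60.1 -19.8 -59.8] [ 65.1  20.6 -53. ]
shift mm [-2.   1.6 -0.8] turn [-0.08  0.01 -0.03] rows 1.0 | q [-1.027  0.068  1.911  1.064  1.12  -0.198] tcp [ 0.5756 -0.2768  0.2996]
```

View pics/side3.png

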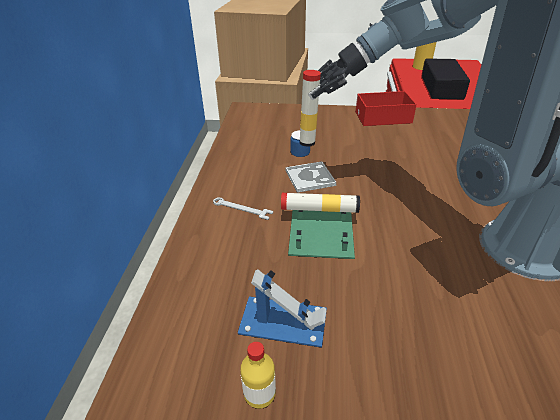

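Side view: cartridge near upright (cap (312,74), bottom (308,142)) over the tray at (310,177), with about 1.8° lean. I'll correct that and descend.

```bash
python3 -c "
from h import *
go(np.array([.575,-.2775,.19]),15,53.2,True)"
```

```text
shift mm [-91.3   0.8  56.4] turn [-0.08 -1.84  0.1 ] rows 3.0 | q [-1.025  0.066  1.91   1.064  1.12  -0.199] tcp [ 0.576  -0.2763  0.3007]
```

Call:
servo_tool(series="0.5 -0.01 0 0.006 0 -0.4 0;0.5 -0.028 0 0.017 0 -0.9 0;0.5 -0.048 0 0.029 0 -1.4 0;0.5 -0.068 0.001 0.041 0 -1.8 0;0.5 -0.082 0.001 0.051 0 -1.8 0;0.5 -0.091 0.001 0.056 0 -1.8 0;0.5 -0.091 0.001 0.056 0 -1.8 0;0.5 -0.091 0.001 0.056 0 -1.8 0")

```text
time_s: 13.22
eef_pos: [0.5704, -0.28, 0.1942]
eef_rot: [-0.058, 0.886, 0.117, 0.444]
wrist_force: [0.8, 0.6, -3.1]
opening: 0.539
grasp_force: 62.9
```

```bash
python3 m.py 36.8; python3 - <<'E'
from h import *
go(np.array([.575,-.2775,.178]),15,53.2,True)
c=ctrl.camera("top");P=cloud(c);q=P[(P[...,0]>.5)&(P[...,0]<.66)&(P[...,1]>-.36)&(P[...,1]<-.2)&(P[...,2]<.02)];print(q.min(0),q.max(0))
w=P.reshape(-1,3);r=w[(abs(w[:,0]-.58)<.08)&(abs(w[:,1]+.278)<.06)&(w[:,2]>.2)&(w[:,2]<.24)&(cv2.cvtColor(c['img'],cv2.COLOR_RGB2HSV).reshape(-1,3)[:,1]>150)];print("cap",len(r),r.mean(0) if len(r) else 0)
E
```

```text
[ 0.8  0.6 -3.1]
expected axis [-0.001  0.001  1.   ]
-200 433 [-190.8  -39.6  -59.9] [-180.1   39.9   59.5]
-180 29 [-179.4  -24.6  -59.3] [-160.4   35.    28.6]
-160 79 [-159.8  -29.1  -15.6] [-140.4    2.5   29. ]
-140 83 [-140.   -28.1  -14.1] [-120.2    3.5   28.3]
-120 84 [-119.8  -30.2  -17.6] [-100.1    3.1   28.6]
-100 85 [-99.9 -27.8 -15.4] [-80.   -7.3  28.5]
-80 86 [-79.9 -29.1 -14.5] [-60.4  -5.   28.3]
-60 90 [-59.8 -26.7 -17.2] [-40.3   0.2  28.2]
-40 95 [-40.  -29.3 -16.5] [-20.5   0.3  29.1]
-20 81 [-19.9 -39.3 -14.7] [-0.  -0.1 28.6]
0 166 [  0.3 -39.8 -47.3] [20.  37.5 28.6]
20 178 [ 20.  -37.2 -55.3] [40.  27.5 27.8]
40 264 [ 40.1 -39.3 -59.7] [59.8 31.4 28.7]
60 26 [ 60.6 -22.9 -59.7] [ 67.6  17.2 -48.6]
shift mm [-11.   -2.    8.3] turn [ 0.05 -0.1   0.16] rows 1.0 | q [-1.029  0.232  1.96   1.137  1.014 -0.405] tcp [ 0.5708 -0.2806  0.1953]
[ 0.50147483 -0.35990349 -0.00746358] [ 0.65994742 -0.20021313  0.01979641]
cap 97 [ 0.58051097 -0.27654303  0.23761288]
```

Call:
servo_tool(series="0.5 -0.004 0 0.003 0 0 0;0.5 -0.008 0 0.006 0 0 0;0.5 -0.012 0 0.009 0 0 0;0.5 -0.0128 0 0.0096 0 0 0;0.5 -0.0128 0 0.0096 0 0 0;0.5 -0.0128 0 0.0096 0 0 0")

```text
time_s: 13.82
eef_pos: [0.5705, -0.2812, 0.179]
eef_rot: [-0.058, 0.886, 0.117, 0.445]
wrist_force: [1.0, 0.3, -3.6]
opening: 0.543
grasp_force: 62.9
```

Call:
servo_tool(series="0.5 -0.0008 0 0.0006 0 0 0;0.5 -0.0016 0 0.0012 0 0 0;0.5 -0.0016 0 0.0012 0 0 0;0.5 -0.0016 0 0.0012 0 0 0")

```text
time_s: 14.15
eef_pos: [0.5706, -0.2812, 0.1771]
eef_rot: [-0.057, 0.886, 0.117, 0.445]
wrist_force: [0.7, 0.5, -3.0]
opening: 0.539
grasp_force: 62.9
```

Call:
servo_tool(series="0.5 -0.0008 0 0.0006 0 0 0;0.5 -0.0016 0 0.0012 0 0 0;0.5 -0.0016 0 0.0012 0 0 0;0.5 -0.0016 0 0.0012 0 0 0")

```text
time_s: 14.48
eef_pos: [0.5705, -0.2812, 0.175]
eef_rot: [-0.058, 0.886, 0.117, 0.445]
wrist_force: [-0.4, 0.4, -3.4]
opening: 0.541
grasp_force: 62.9
```

Call:
servo_tool(series="0.5 -0.0008 0 0.0006 0 0 0;0.5 -0.0008 0 0.0006 0 0 0;0.5 -0.0008 0 0.0006 0 0 0")

```text
time_s: 14.73
eef_pos: [0.5706, -0.2812, 0.174]
eef_rot: [-0.058, 0.886, 0.117, 0.445]
wrist_force: [-0.0, 0.7, -3.4]
opening: 0.539
grasp_force: 62.9
```

Call:
servo_tool(series="0.5 -0.0008 0 0.0006 0 0 0;0.5 -0.0008 0 0.0006 0 0 0;0.5 -0.0008 0 0.0006 0 0 0")

```text
time_s: 14.98
eef_pos: [0.5709, -0.2813, 0.1737]
eef_rot: [-0.057, 0.886, 0.117, 0.445]
wrist_force: [-0.2, 0.8, 0.1]
opening: 0.542
grasp_force: 63.2
```

Call:
servo_tool(series="0.5 -0.0008 0 0.0006 0 0 0;0.5 -0.0008 0 0.0006 0 0 0;0.5 -0.0008 0 0.0006 0 0 0")

```text
time_s: 15.23
eef_pos: [0.5713, -0.2814, 0.1737]
eef_rot: [-0.057, 0.885, 0.118, 0.446]
wrist_force: [-1.9, 1.1, 6.2]
opening: 0.544
grasp_force: 63.6
```

Call:
servo_tool(series="0 0 0 0 0 0 0;-0.1 0 0 0 0 0 0;-0.15 0 0 0 0 0 0;-0.2 0 0 0 0 0 0;-0.3 0 0 0 0 0 0;-0.4 0 0 0 0 0 0;-0.6 0 0 0 0 0 0;-0.8 0 0 0 0 0 0;-1 0 0 0 0 0 0;-1 0 0 0 0 0 0;-1 0 0 0 0 0 0;-1 0 0 0 0 0 0")

```text
time_s: 16.23
eef_pos: [0.5706, -0.2812, 0.1721]
eef_rot: [-0.057, 0.886, 0.117, 0.445]
wrist_force: [-0.4, 1.5, -0.3]
opening: 1.001
grasp_force: 0.0
```

Call:
servo_tool(series="-1 0 0 -0.02 0 0 0;-1 0 0 -0.04 0 0 0;-1 0 0 -0.065 0 0 0;-1 0 0 -0.1 0 0 0;-1 0 0 -0.14 0 0 0;-1 0 0 -0.14 0 0 0;-1 0 0 -0.14 0 0 0;-1 0 0 -0.14 0 0 0")

```text
time_s: 16.9
eef_pos: [0.4621, -0.3101, 0.2556]
eef_rot: [-0.057, 0.886, 0.117, 0.445]
wrist_force: [0.2, 0.8, -0.1]
opening: 1.003
grasp_force: 0.0
```

```bash
python3 - <<'E'
from h import *
S=ctrl.camera("side");cv2.imwrite("pics/side4.png",S["img"][...,::-1]);T=ctrl.camera("top")
for c in(S,T):
    P=cloud(c).reshape(-1,3);q=P[(abs(P[:,0]-.58)<.05)&(abs(P[:,1]+.278)<.05)&(P[:,2]>.03)&(P[:,2]<.24)]
    for lo in(.03,.08,.13,.18,.21):
        k=q[(q[:,2]>=lo)&(q[:,2]<lo+.03)]
        if len(k):print(lo,len(k),k.min(0).round(4),k.max(0).round(4))
P=cloud(T).reshape(-1,3);q=P[(abs(P[:,1]+.074)<.04)&(P[:,0]>.42)&(P[:,0]<.67)&(P[:,2]>.058)&(P[:,2]<.1)];print("empty",cv2.minAreaRect(q[:,:2].astype(np.float32)))
E
```

```text
0.03 119 [ 0.5573 -0.2746  0.03  ] [ 0.6027 -0.2511  0.06  ]
0.08 135 [ 0.5564 -0.2813  0.08  ] [ 0.604  -0.2518  0.1096]
0.13 134 [ 0.5566 -0.2822  0.1304] [ 0.6017 -0.2517  0.16  ]
0.18 149 [ 0.5578 -0.2754  0.1803] [ 0.6028 -0.2506  0.2098]
0.21 132 [ 0.5564 -0.2998  0.21  ] [ 0.6033 -0.2503  0.222 ]
0.03 38 [ 0.559  -0.2847  0.0311] [ 0.5991 -0.2554  0.0595]
0.08 48 [ 0.5586 -0.2907  0.0802] [ 0.6014 -0.2546  0.1098]
0.13 50 [ 0.5591 -0.2869  0.1303] [ 0.5994 -0.2551  0.1595]
0.18 48 [ 0.5591 -0.2805  0.1802] [ 0.5995 -0.2554  0.2084]
0.21 351 [ 0.559  -0.3036  0.2104] [ 0.6051 -0.2546  0.2269]
empty ((0.5449166297912598, -0.07421731948852539), (0.21437698602676392, 0.047309890389442444), 0.8770663142204285)
```

View pics/side4.png

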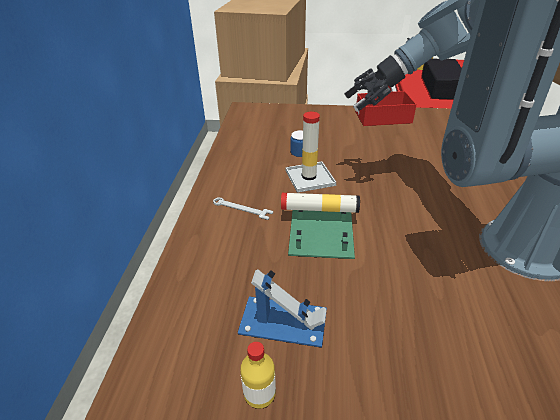

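The side view shows the cartridge upright in the tray, cap at (312,117) and base at (309,177). The empty one is untouched on the rack at (320,202), and the robot is clear.

```bash
python3 -c "
from bench import ctrl
print(ctrl.hand_in())"
```

```text
the job is handed in; nothing more can be done
None
```

I handed the job in with the full cartridge (about 0.45 kg) standing upright, red cap up, near the tray's centre after being laid in the cradle and regripped; the empty one was never touched and still lies on the rack, and no verdict came back.

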